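# Hang the deep basket under the price plate

## Task

A white price plate hangs on the little steel stand on the shop counter, with a wire loop standing out at its lower front. Pick up the deep, narrow basket by its black grip and hang it by its hook on the front bar of that loop, so that it hangs freely and upright below the plate, and let go. The plate must stay hanging on its stand, and the wide, shallow basket must be left standing where it is.

Things in the scene. Friction and masses are not known exactly. Their poses are not given: they have to be found in the camera images.
- loop_bar (a point): Middle of the front bar of the hanging plate's lower loop, a level U of 8 mm wire 182 mm above the counter. Bar along y, 80 mm between the side wires, which run along +x back to the plate (110 wide, 85 high; 90 mm behind the bar, hung loosely on the stand's rail, 100 mm behind, 270 mm up; it leans on the stand, so takes the load). -x: open front, facing roughly world -y or between -y and -x. z up.
- deep_grip (a point): Centre of the black upright grip atop the deep basket, the one to hang: 16 (x) x 20 (y) mm, free from 26 mm below to 26 mm above this point; squeeze either pair of faces. 184 mm above the basket's underside, which stands on the counter. z up. Dark steel box 74 x 74 mm, 52 mm deep, bail and hook above it; about 240 g.
- deep_hook (a point): Seat of its hook = bar centre when hung; 39 mm below the grip, same axes. Strip 16 mm wide (y), 30 mm inside (x), V roof. Shank at -x; short end at +x ends 25 mm below seat, bail top 61 mm below: the bar enters by the +x mouth between them, seat about 43 mm above bar, then lower. Basket x along loop x: short end inside the loop. At start x points roughly to world +y, within 55 deg of loop x.
- shallow_grip (a point): Grip centre of the other basket, a bystander to leave standing: same grip, hook and height (184 mm above the counter), but its box is wide and shallow: 90 x 110 mm, 20 mm deep. The baskets swap places between starts.
Things that resemble listed ones, but are neither listed nor needed, are in the scene too. Of the things like the part that bears loop_bar, leave any that is yellow; of the rest the larger one is meant.

How it is judged:
By the outcome, as a careful person would: the job done as asked, in the order asked, and still so for the second after the job is handed in, with the robot touching nothing.
It also fails if it takes over 48 s, if anything falls off the work surface, if the arm or the gripper's body presses on something with over 40 N, if the wrist force passes 120 N, or if a joint passes its speed limit or range.

## Robot

A 6-joint arm with a two-finger parallel gripper is mounted at the origin on the work surface. World frame = base frame: x ahead of the robot, y to its left, z up, the work surface at z = 0. Lengths are in m, angles in rad, forces in N, time in s.
With the tool pointing down it reaches from about 0.25 to 0.8 m from the base axis. Payload 3.9 kg.
Tool frame: the origin (TCP) lies between the finger pads; the fingertips stand env.tip_extent ahead of it and the grasp point (between the pads) lies 5 mm behind it (env.tip_extent is the distance from the TCP to the fingertips, in m); z points along the fingers, x is the direction in which the jaws open and shut, and the axes are right-handed (so a half turn about z gives the same grasp; the last joint's range is limited). The gripper opens to 85 mm and grips with 20 to 120 N. Pads are 22 mm wide; open, the fingers measure 114 mm over their backs; the gripper's body (76 mm by 85 mm) begins 54 mm behind the grasp point. The pads swing forward as they close: fully open they stand 13 mm farther back than shut.
Start: joints at [-1.345, 0.26, -0.138, 1.173, 0, 1.571], TCP at [0.118, -0.512, 0.245] pointing down, gripper open.
Joint ranges: [-2.78, 2.78], [-0.83, 1.72], [-1.28, 1.37], [-1.9, 2.12], [-1.57, 1.48], [-3.14, 3.14]. Speed limits (rad/s): [2.57, 2.57, 3.14, 3.14, 3.14, 3.14].

## Interface

Orientations are given as a 3x3 rotation matrix whose columns are the frame's x, y, z axes.
In Python, from bench import env gives the robot as it stands. Calls block until the motion is done:
- env.move_to(position, orientation): joint-space move of the TCP to a pose.
- env.move_l(position, rotation=None, vel=0.15): straight line of the TCP; rotation=None keeps the orientation; vel is the mean speed in m/s.
- env.goto_joints(angles): joint-space move.
- env.move_gripper(opening, effort=None): finger opening in m; effort is the grip in N (None keeps the last); returns when the fingers have stopped.
- env.dwell(seconds).
- env.inverse_kinematics(position, orientation): joint angles nearest the present ones, or None.
- env.capture(name): name is "side" or "top" or "wrist"; returns a dict with "color" (384x512x3 uint8, red, green, blue), "vertical_fov" (degrees; the focal length in pixels is half the picture's height over the tangent of half this angle, whatever the lens; pixels are square), "cx", "cy" (the principal point, pixels), "camera_from_world" (4x4, takes a point from world to camera coordinates); the wrist camera has in their place "tool_from_camera" (4x4, takes a point from camera to tool coordinates, whose origin is the TCP and whose axes are the tool frame's). Camera axes: x right, y down, z forward; pixel columns grow to the right and rows downward; lengths in m; the calibration is good to about 2 mm. A picture is of the moment at which its call begins: read the wrist's pose just before it. There is no depth.
A pose or a line that the arm cannot do raises env.Unreachable and nothing moves.
- env.sign_off(): hands the job in, once; it reports no verdict.
Readings, each from a call of its own:
- env.get_time_s(): time.
- env.get_qpos(): joint angles.
- env.get_joint_vel(): joint speeds.
- env.get_joint_efforts(): joint torques, N m.
- env.get_tool_pos(): TCP position.
- env.get_eef_rot(): TCP orientation.
- env.get_force(): force on the tool from outside, world axes, zero at the start.
- env.get_torque(): the same for the moment, N m.
- env.get_finger_gap(): finger opening in m.
Only numpy, scipy, OpenCV 4.12 (cv2) and the standard library are available. Lean on these libraries where they do the work, as an engineer would, in place of code of your own. Each camera call takes 0.05 s, during which the arm holds its last target. There are 200 camera calls.

## Working session

There is one attempt and no reset: what is moved stays moved. The work goes in short steps, each a Python script; the robot and the scene stay as the last script left them, time stands still between calls to the robot, and variables do not carry over. Pictures are saved under pics/ and viewed, about 8 in all and at most 12, crops included, and the job is handed in when it is done.

```bash
ls; mkdir -p pics; cat > h.py <<'E'
import numpy as np, cv2
from bench import env
def shot(name,tag):
    T=None
    if name=="wrist":
        T=np.eye(4);T[:3,:3]=env.get_eef_rot();T[:3,3]=env.get_tool_pos()
    d=env.capture(name)
    W=T@d["tool_from_camera"] if T is not None else np.linalg.inv(d["camera_from_world"])
    f=192/np.tan(np.radians(d["vertical_fov"])/2)
    np.savez(f"pics/{tag}.npz",c=d["color"],W=W,f=f,cx=d["cx"],cy=d["cy"])
    cv2.imwrite(f"pics/{tag}.png",d["color"][:,:,::-1])
    return load(tag)
def load(tag): return dict(np.load(f"pics/{tag}.npz"))
def ray(s,u,v):
    r=s["W"][:3,:3]@np.array([(u-s["cx"])/s["f"],(v-s["cy"])/s["f"],1.]);return s["W"][:3,3],r/np.linalg.norm(r)
def onz(s,u,v,z):
    o,r=ray(s,u,v);return o+r*(z-o[2])/r[2]
def tri(*obs):
    A=0;b=0;R=[ray(*q) for q in obs]
    for o,r in R:
        P=np.eye(3)-np.outer(r,r);A=A+P;b=b+P@o
    x=np.linalg.solve(A,b);return x,[np.linalg.norm(np.cross(x-o,r)) for o,r in R]
def proj(s,p):
    q=np.linalg.inv(s["W"])@np.append(p,1);return np.array([s["f"]*q[0]/q[2]+s["cx"],s["f"]*q[1]/q[2]+s["cy"]])
E
python3 - <<'E'
from h import *
for n in("side","top"):
    s=shot(n,n+"0");print(n,s["f"],s["cx"],s["cy"],s["W"].round(3).tolist())
a,b=cv2.imread("pics/side0.png"),cv2.imread("pics/top0.png")
s=shot("wrist","wrist0")
print(env.get_eef_rot(),env.tip_extent,env.get_time_s(),env.get_finger_gap())
cv2.imwrite("pics/side0b.png",cv2.resize(a,(800,600),interpolation=2));cv2.imwrite("pics/top0b.png",cv2.resize(b,(800,600),interpolation=2))
E
```

```text
pics
side 367.7440020358765 255.41623851469396 200.96343076835126 [[-0.95, -0.164, 0.264, 0.188], [-0.311, 0.521, -0.795, 0.802], [-0.007, -0.838, -0.546, 0.683], [0.0, 0.0, 0.0, 1.0]]
top 357.63888578474774 258.4240769986471 191.63327355326305 [[-0.005, -0.987, 0.163, 0.33], [-1.0, 0.002, -0.02, 0.034], [0.02, -0.163, -0.986, 1.074], [0.0, 0.0, 0.0, 1.0]]
[[ 2.23897180e-01 -9.74612705e-01 -3.57884632e-04]
 [-9.74611598e-01 -2.23897465e-01  1.46902179e-03]
 [-1.51185676e-03  1.98886766e-05 -9.99998857e-01]] 0.014 0.15 0.08522271135601577
```

View pics/side0b.png

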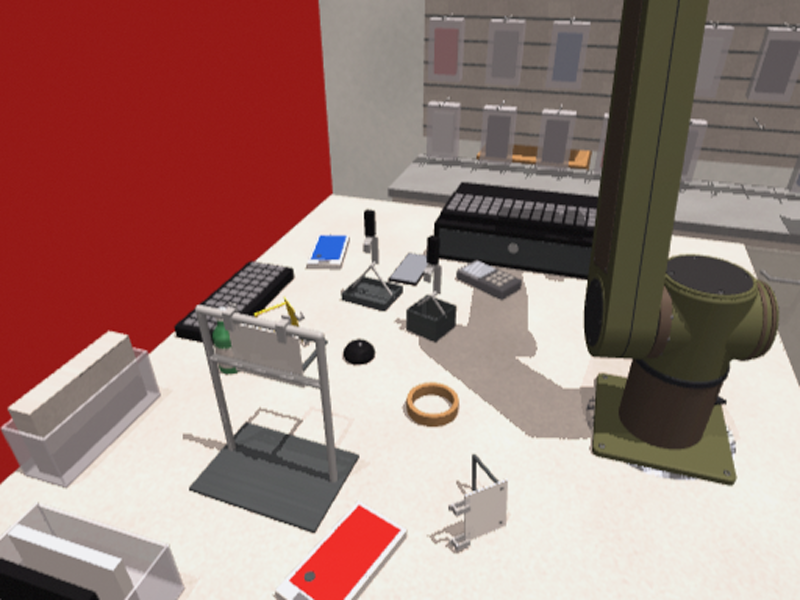

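View pics/top0b.png

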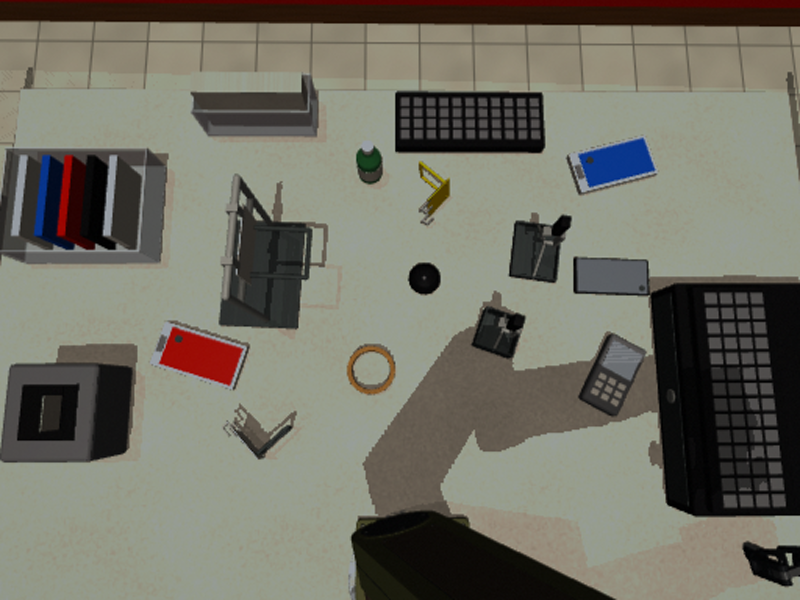

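Side view (800 px scale): the hanging white plate is on the stand near (265,345). The yellow one lies near (290,312), and a small white loose plate is at (485,510). The deep basket is at (430,315) with its grip at (433,250), and the shallow one is at (372,290) with its grip at (370,222). In the top view the deep basket is at (498,330), the shallow at (537,250), and the loop's front bar at about (308,250). I'll check the choice in one composite crop.

```bash
python3 - <<'E'
from h import *
a,b=cv2.imread("pics/side0.png"),cv2.imread("pics/top0.png")
def crop(im,x,y,w,h): return cv2.resize(im[y:y+h,x:x+w],(400,300),interpolation=cv2.INTER_CUBIC)
# side: stand, basket ; top: stand, basket
c=np.vstack([np.hstack([crop(a,115,185,120,90),crop(a,210,125,120,90)]),np.hstack([crop(b,130,110,120,90),crop(b,280,130,120,90)])])
cv2.imwrite("pics/comp1.png",c)
for n in("side0","top0"):
    s=load(n); print(n,[proj(s,p).round(0).tolist() for p in([.3,0,0],[.3,0.1,0],[.4,0,0])])
E
```

```text
side0 [[308.0, 249.0], [300.0, 273.0], [274.0, 242.0]]
top0 [[263.0, 261.0], [229.0, 261.0], [263.0, 227.0]]
```

View pics/comp1.png

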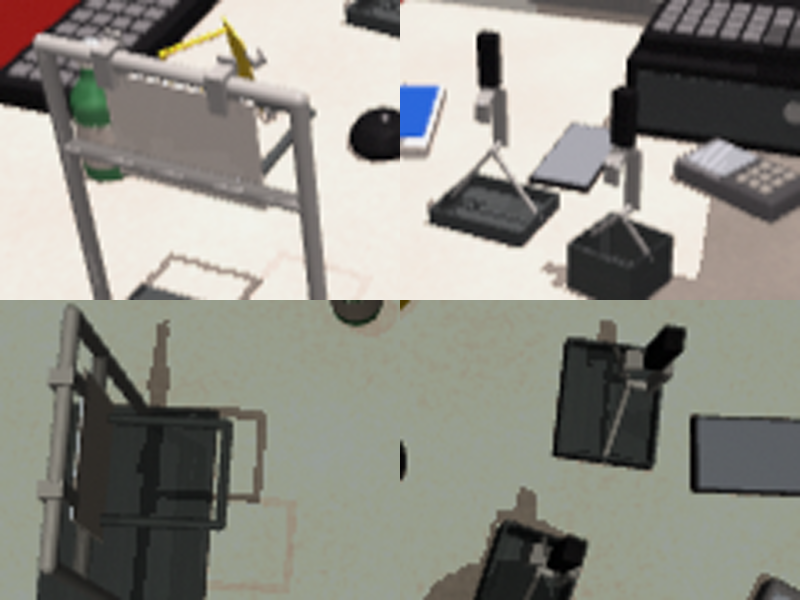

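```bash
python3 - <<'E'
from h import *
s,t=load("side0"),load("top0")
p=[onz(t,130+x/3.3333,110+(y-300)/3.3333,.182) for x,y in((227,424),(218,523))]
print("bar ends",np.round(p,4),np.linalg.norm(p[0]-p[1]),"mid",np.mean(p,0).round(4))
# plate-end of the side wires
print("wires",[onz(t,130+x/3.3333,110+(y-300)/3.3333,.182).round(4) for x,y in((108,418),(103,521))])
def blob(im,x,y,w,h,th):
    g=im["c"][y:y+h,x:x+w].max(2)<th
    n,l,st,c=cv2.connectedComponentsWithStats(g.astype(np.uint8));i=1+st[1:,4].argmax();print(st[i],c[i]+[x,y]);return c[i]+[x,y]
for nm,bs,bt in(("deep",(391//1-120,150,12,24),(280+155//3.3333,130+228//3.3333,14,16)),("shallow",(231,133,13,22),(350,138,20,18))):
    bs=[int(v) for v in bs];bt=[int(v) for v in bt]
    a=blob(s,*bs,45);b=blob(t,*bt,30)
    print(nm,tri((s,*a),(t,*b)))
E
```

```text
bar ends [[0.593  0.1703 0.182 ]
 [0.515  0.1754 0.182 ]] 0.07815082940502283 mid [0.554  0.1728 0.182 ]
wires [array([0.5977, 0.2618, 0.182 ]), array([0.5167, 0.2625, 0.182 ])]
[  2   0  10  19 154] [277.85714286 158.85714286]
[ 0  3 10 12 80] [329.7    205.8625]
deep (array([ 0.43823099, -0.16380777,  0.18456686]), [np.float64(0.0016536243252221153), np.float64(0.0016536243252221194)])
[ 2  2  7 16 88] [236.         142.40909091]
[  3   0  12  14 103] [358.55339806 144.49514563]
shallow (array([ 0.60131821, -0.2455305 ,  0.18137329]), [np.float64(0.0004823754277560024), np.float64(0.00048237542775617494)])
```

The choice is settled: the deep box is nearer the robot with its grip at about (0.438,-0.164), the white plate is on the stand, and the loop bar is at about (0.554,0.173), facing -y. Next is a closer look from the wrist on the way.

```bash
cat >> h.py <<'E'
def R(yaw): # tool down, jaw (tool x) along yaw
    c,s=np.cos(yaw),np.sin(yaw); return np.array([[c,s,0],[s,-c,0],[0,0,-1.]])
E
python3 - <<'E'
from h import *
d=env.capture("wrist");print(d["tool_from_camera"].round(3).tolist())
yaw=np.radians(76.6)
for dy in (0,90,180,-90):
    print(dy,env.inverse_kinematics([.438,-.164,.179],R(yaw+np.radians(dy))), env.inverse_kinematics([.554,.173,.225],R(np.radians(87+dy))))
env.move_to([.438,-.164,.36],R(yaw-np.pi/2))
env.dwell(.3)
s=shot("wrist","w1");t=shot("top","t1")
cv2.imwrite("pics/w1b.png",cv2.resize(cv2.imread("pics/w1.png"),(800,600),interpolation=2))
print(env.get_time_s(),proj(s,[.438,-.164,.21]),proj(s,[.438,-.164,.158]),proj(s,[.438,-.164,.052]))
E
```

```text
[[1.0, 0.001, -0.0, 0.0], [-0.001, 0.953, 0.303, -0.078], [0.0, -0.303, 0.953, -0.129], [0.0, 0.0, 0.0, 1.0]]
0 [-0.35827017  0.20380576 -0.3947717   0.97221887  0.         -0.12439605] [ 0.3026793   0.36370423 -0.0403732   1.16671889  0.          0.35503917]
90 [-0.35827017  0.20380576 -0.3947717   0.97221887  0.         -1.69519238] [ 0.3026793   0.36370423 -0.0403732   1.16671889  0.         -1.21575715]
180 [-0.35827017  0.20380576 -0.3947717   0.97221887  0.          3.0171966 ] [ 0.3026793   0.36370423 -0.0403732   1.16671889  0.         -2.78655348]
-90 [-0.35827017  0.20380576 -0.3947717   0.97221887  0.          1.44640028] [ 0.3026793   0.36370423 -0.0403732   1.16671889  0.          1.9258355 ]
2.375 [251.79184068 186.82695254] [251.8959564  174.51846032] [252.03546099 158.02632063]
```

View pics/w1b.png

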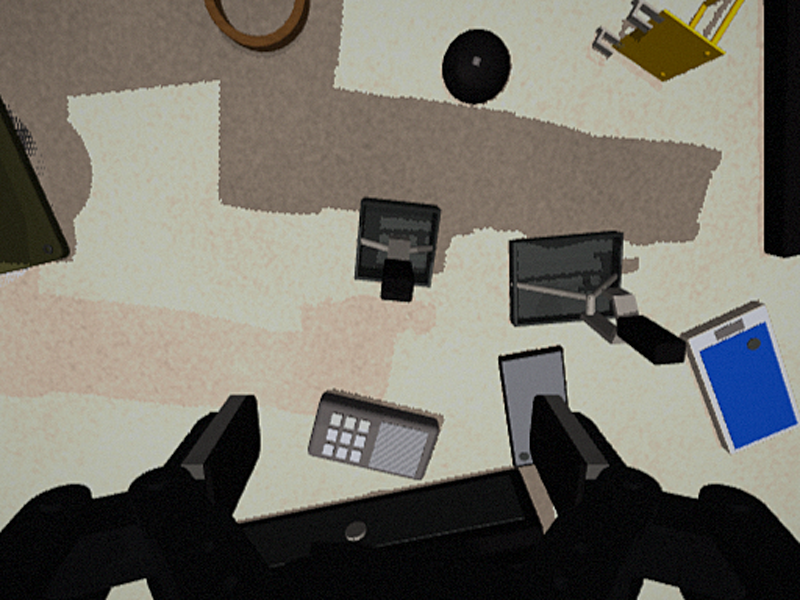

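Wrist view: the deep box's rim corners are at about (362,198), (441,206), (435,287) and (356,280), with its grip at (398,275). The shallow basket is well clear at (565,280), and the box is turned about 4.5° from the tool. I'll refine yaw and centre from this view.

```bash
python3 - <<'E'
from h import *
s,t=load("w1"),load("t1")
P=np.array([onz(s,u*.64,v*.64,.052) for u,v in((362,199),(441,206),(435,287),(356,280))])
print(P.round(4)); e=lambda i,j:np.degrees(np.arctan2(*(P[i]-P[j])[1::-1]))
print("centre",P.mean(0),"y-edges",e(0,1)-90,e(3,2)-90,"x-edges",e(0,3),e(1,2),[np.linalg.norm(P[i]-P[i-1]).round(4) for i in range(4)])
c=np.array(s["c"])[155:200,235:275].max(2)
l,n=cv2.connectedComponents((c<25).astype(np.uint8));
k=n[175-155,255-235];y,x=np.where(n==k);print("grip blob",x.min()+235,x.max()+235,y.min()+155,y.max()+155)
# top face far edge (bottom of blob) = -x edge at z .21
u=(x.min()+x.max())/2+235
print("grip -x top edge",onz(s,u,y.max()+155.5,.21))
print(tri((s,u,(y.min()+y.max())/2+155),(load("side0"),277.86,158.86),(load("top0"),329.7,205.86)))
E
```

```text
[[ 0.42   -0.1146  0.052 ]
 [ 0.4887 -0.1374  0.052 ]
 [ 0.4676 -0.211   0.052 ]
 [ 0.3953 -0.1867  0.052 ]]
centre [ 0.44290809 -0.16241298  0.052     ] y-edges 71.64787537924695 71.385500606508 x-edges 71.07179869153097 74.00194203907517 [np.float64(0.0762), np.float64(0.0723), np.float64(0.0766), np.float64(0.0763)]
grip blob 235 274 162 192
grip -x top edge [ 0.43922917 -0.17015564  0.21      ]
(array([ 0.4392727 , -0.16281176,  0.18444758]), [np.float64(0.0027105159639658405), np.float64(0.0029269152209581307), np.float64(0.0008971473612625425)])
```

```bash
python3 - <<'E'
from h import *
r=R(np.radians(72-90)); g=np.array([.4405,-.163,.179])
env.move_gripper(.065); env.move_to(g+[0,0,.09],r); env.move_l(g,vel=.1)
f0=env.get_force(); env.move_gripper(0,60); env.dwell(.2)
print("gap",env.get_finger_gap(),env.get_force()-f0)
s=shot("side","s2")
env.move_l(g+[0,0,.02],vel=.08); env.dwell(.2)
print("lifted",env.get_finger_gap(),env.get_force()-f0,env.get_tool_pos(),env.get_time_s())
s=shot("side","s3"); cv2.imwrite("pics/s3b.png",cv2.resize(cv2.imread("pics/s3.png")[110:260,190:390],(800,600),interpolation=2))
E
```

```text
gap 0.019330939526952726 [-2.90497573  0.30522661  5.7551944 ]
lifted 0.019038919590657614 [-0.19404119  0.41311704 -2.07342449] [ 0.44007636 -0.16281347  0.19834185] 5.5417
```

View pics/s3b.png

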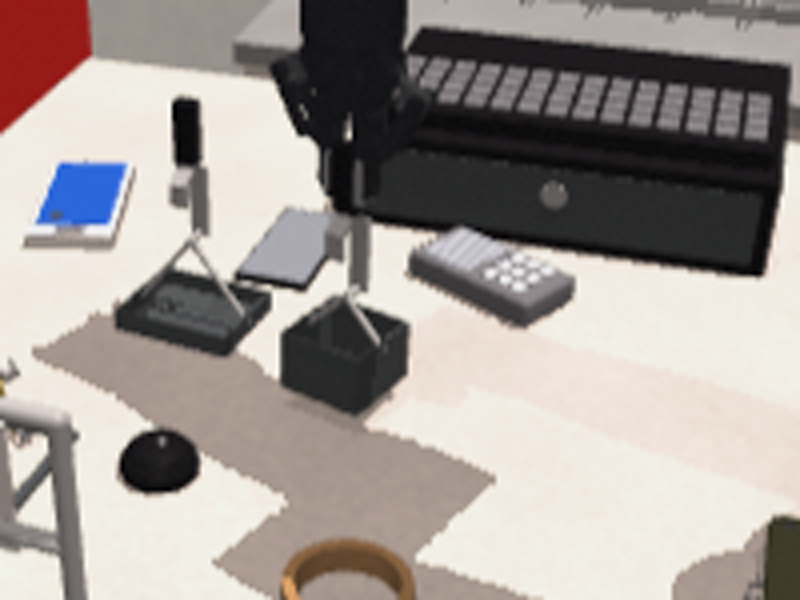

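Held and lifted: gap 19 mm, weight about 2 N, and the box is clear of the counter with the shallow basket untouched. Next I carry it to the front of the loop and look with the wrist camera.

```bash
python3 - <<'E'
from h import *
p=env.get_tool_pos(); env.move_l([p[0],p[1],.295],vel=.2)
y=np.radians(87.5); lx=np.array([np.cos(y),np.sin(y),0]); r=R(y-np.pi/2)
env.move_l(np.array([.554,.173,.295])-.11*lx,r,vel=.2); env.dwell(.4)
print(env.get_tool_pos(),env.get_finger_gap(),env.get_time_s())
w=shot("wrist","w4");t=shot("top","t4");s=shot("side","s4")
cv2.imwrite("pics/w4b.png",cv2.resize(cv2.imread("pics/w4.png"),(800,600),interpolation=2))
for q in([.593,.1703,.182],[.515,.1754,.182]): print(proj(w,q)/.64,proj(t,q))
E
```

```text
[0.5491472  0.06279087 0.29511115] 0.019358478602574038 8.0333
[475.9029859   90.06235398] [198.0893867  147.20867921]
[309.99908704  86.0326336 ] [195.382182   176.91488386]
```

View pics/w4b.png

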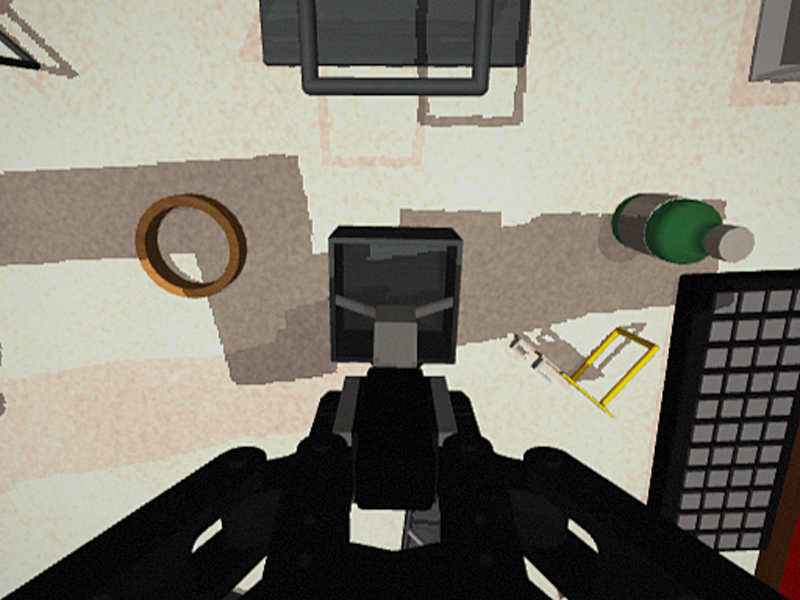

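Wrist view: the loop's front bar runs from (309,87) to (482,85), squared with the tool to about 0.5°. The basket hangs straight in the grip, with the hook roof at x≈396 and the short end facing the loop.

```bash
python3 - <<'E'
from h import *
w,t=load("w4"),load("t4")
k=.64
def row(u): # bar centre row in the native wrist picture from dark profile
    g=w["c"][46:66,u-2:u+3].max(2).mean(1); i=np.where(g<(g.min()+g.max())/2)[0]; return 46+i.mean()
us=[208,225,253,280,298]; vs=[row(u) for u in us]; print("rows",vs)
m=np.polyfit(us,vs,1)
c=w["c"][30:36].max(2).mean(0); i=np.where(c[180:330]<95)[0]+180; print("cols",i, c[188:208].round())
A=[onz(w,u,np.polyval(m,u),.182) for u in(309*k,482.5*k)]
print(A,np.linalg.norm(A[0]-A[1]),np.mean(A,0)); d=A[1]-A[0]; print("loop x yaw",90+np.degrees(np.arctan2(d[1],d[0])))
# top view: bar ends vs first estimate; crossing of two views
print("tri",tri((w,482.5*k,np.polyval(m,482.5*k)),(t,198.1,147.2)),tri((w,309*k,np.polyval(m,309*k)),(t,195.4,176.9)))
# hook/box in the grip: box rim front edge at z= tcp+.005-.132
z=.2951+.005-.132
B=[onz(w,u*k,v*k,z) for u,v in((330,236),(462,236),(457,362),(331,362))]; print("box",np.round(B,4),np.mean(B,0))
zs=z+.132-.039+.01
print("roof",onz(w,396*k,343*k,zs))
E
```

```text
rows [np.float64(54.5), np.float64(54.5), np.float64(55.0), np.float64(55.5), np.float64(55.5)]
cols [180 181 182 183 184 185 186 187 188 189 190 191 192 193 194 195 196 197
 198 199 200 201 202 203 204 205 206 207 208 209 210 211 212 213 214 215
 216 217 218 219 220 221 222 223 224 225 226 227 228 229 230 231 232 233
 234 235 236 237 238 239 240 241 242 243 244 245 246 247 248 249 250 251
 252 253 254 255 256 257 258 259 260 261 262 263 264 265 266 267 268 269
 270 271 272 273 274 275 276 277 278 279 280 281 282 283 284 285 286 287
 288 289 290 291 292 293 294 295 296 297 298 299 300 301 302 303 304 305
 306 307 308 309 310 311 312 313 314 315 316 317 318 319 320 321 322 323
 324 325 326 327 328 329] [69. 68. 70. 65. 52. 62. 70. 76. 79. 73. 63. 57. 49. 37. 27. 50. 73. 69.
 68. 69.]
[array([0.51458152, 0.17593949, 0.182     ]), array([0.59609049, 0.17145113, 0.182     ])] 0.0816324536240142 [0.555336   0.17369531 0.182     ]
loop x yaw 86.84814196639556
tri (array([0.60090375, 0.17464402, 0.15515559]), [np.float64(0.00027207824303902655), np.float64(0.00027207824303902205)]) (array([0.51478918, 0.17546403, 0.18320185]), [np.float64(0.00029510427254192704), np.float64(0.0002951042725419522)])
box [[0.5164 0.1026 0.1681]
 [0.5884 0.0995 0.1681]
 [0.5855 0.0247 0.1681]
 [0.5107 0.028  0.1681]] [0.55025669 0.06371151 0.1681    ]
roof [0.5511554  0.07944917 0.2711    ]
```

```bash
python3 - <<'E'
from h import *
y=np.radians(87.0); lx=np.array([np.cos(y),np.sin(y),0]); r=R(y-np.pi/2)
tgt=np.array([.5545,.1728,.259])
env.move_l(tgt-.10*lx,r,vel=.15); env.dwell(.2); f0=env.get_force()
for d in(.06,.03,.015,0):
    env.move_l(tgt-d*lx,vel=.08); f=env.get_force()-f0; print(d,f.round(2))
    if np.linalg.norm(f)>6: break
env.dwell(.2); print((env.get_force()-f0).round(2),env.get_tool_pos(),env.get_finger_gap(),env.get_time_s())
s=shot("side","s5");w=shot("wrist","w5")
a=cv2.resize(cv2.imread("pics/s5.png")[165:315,115:215],(400,600),interpolation=2);b=cv2.resize(cv2.imread("pics/w5.png")[130:330,160:360],(400,400),interpolation=2)
cv2.imwrite("pics/c5.png",np.hstack([a,np.vstack([b,np.zeros((200,400,3),np.uint8)])]))
E
```

```text
0.06 [-0.21 -1.97 -0.35]
0.03 [ 0.85  0.43 -0.14]
0.015 [ 0.72  0.13 -0.54]
0 [ 0.4   0.06 -0.52]
[ 0.65 -0.35 -0.31] [0.554455   0.17264221 0.25899995] 0.01908158662097981 10.8417
```

View pics/c5.png

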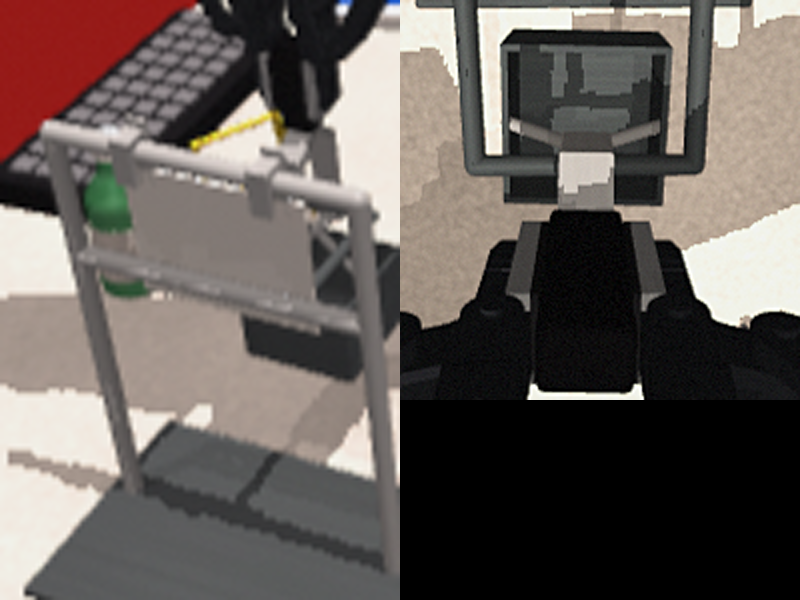

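Wrist crop: the bar (crop row 164, native row about 212) lies under the hook roof (rows 150–208), centred between the side wires, with no contact force. I'll check it numerically, then lower.

```bash
python3 - <<'E'
from h import *
w=load("w5")
print("bar",[onz(w,160+x/2,130+164/2,.182).round(4) for x in(70,292)])
for z in(.225,.24): print("roof",z,onz(w,253,130+150/2,z).round(4),onz(w,253,130+208/2,z).round(4), "short end tip",)
print("px of expected short end tip / seat",(proj(w,[.5555,.1737+.016,.200])-[160,130])*2,(proj(w,[.5555,.1737,.225])-[160,130])*2)
E
```

```text
bar [array([0.5133, 0.1762, 0.182 ]), array([0.5944, 0.172 , 0.182 ])]
roof 0.225 [0.5566 0.1942 0.225 ] [0.5557 0.1761 0.225 ] short end tip
roof 0.24 [0.5569 0.1994 0.24  ] [0.556  0.1829 0.24  ] short end tip
px of expected short end tip / seat [183.128704   138.40384383] [185.71714016 215.36712489]
```

```bash
python3 - <<'E'
from h import *
p=env.get_tool_pos(); f0=env.get_force()
for z in(.24,.228,.222,.219,.217,.2155,.2145,.2135,.2125,.2115):
    env.move_l([.5545,.1728,z],vel=.06 if z>.225 else .03); env.dwell(.1); f=env.get_force()-f0; print(z,f.round(2))
    if f[2]>1.7 or np.linalg.norm(f)>8: break
print(env.get_finger_gap(),env.get_tool_pos(),env.get_time_s())
s=shot("side","s6");w=shot("wrist","w6")
a=cv2.resize(cv2.imread("pics/s6.png")[165:315,115:215],(400,600),interpolation=2);b=cv2.resize(cv2.imread("pics/w6.png")[130:330,160:360],(400,400),interpolation=2)
cv2.imwrite("pics/c6.png",np.hstack([a,np.vstack([b,np.zeros((200,400,3),np.uint8)])]))
E
```

```text
0.24 [-1.86 -0.27  0.41]
0.228 [-0.93  0.08 -0.11]
0.222 [-0.27 -0.38 -0.38]
0.219 [-0.78 -0.42  0.06]
0.217 [-0.85 -0.95 -0.03]
0.2155 [-0.68  0.76  1.03]
0.2145 [-1.53  1.36  5.2 ]
0.019288877008339485 [0.55478654 0.17314528 0.21505827] 13.8083
```

View pics/c6.png

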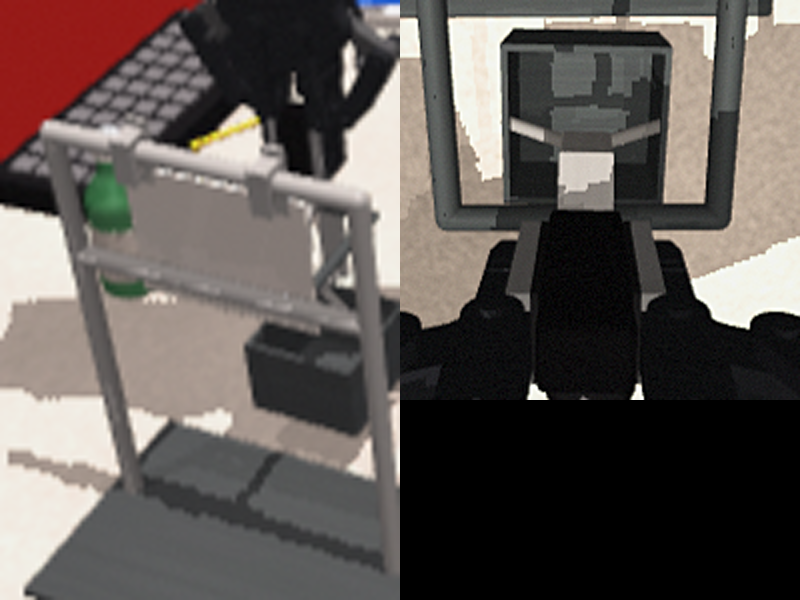

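The contact height matches the expected seat (0.2155 against 0.216) and the bar is in the hook. I'll unload slightly, release, and withdraw upward.

```bash
python3 - <<'E'
from h import *
p=env.get_tool_pos()
env.move_l([.5546,.173,.2152],vel=.02); env.dwell(.3); print(env.get_force())
env.move_gripper(.03); env.dwell(.3); env.move_gripper(.06); env.dwell(.5)
a=shot("wrist","w7a")
print(env.get_finger_gap(),env.get_force())
env.move_l([.5546,.173,.30],vel=.1); env.dwell(.3); print(env.get_force())
y=np.radians(87.0)
env.move_l([.5546-.1*np.cos(y),.173-.12,.36],vel=.2); env.dwell(1.5)
s=shot("side","s7");w=shot("wrist","w7");t=shot("top","t7")
env.dwell(.5); s2=shot("side","s8"); print("still moving px",int((np.abs(s2["c"].astype(int)-s["c"]).max(2)>40).sum()),env.get_time_s())
a=cv2.resize(cv2.imread("pics/s8.png")[165:315,115:215],(400,600),interpolation=2);b=cv2.resize(cv2.imread("pics/w7.png"),(400,300),interpolation=2);c=cv2.resize(cv2.imread("pics/t7.png")[100:220,120:280],(400,300),interpolation=2)
cv2.imwrite("pics/c7.png",np.hstack([a,np.vstack([b,c])]))
E
```

```text
[0.01702581 2.09276235 1.05803816]
0.059687233262706356 [ 0.72742915 -0.74947421  0.42086491]
[-0.89291144 -0.41618859 -0.7508102 ]
still moving px 0 20.3
```

View pics/c7.png

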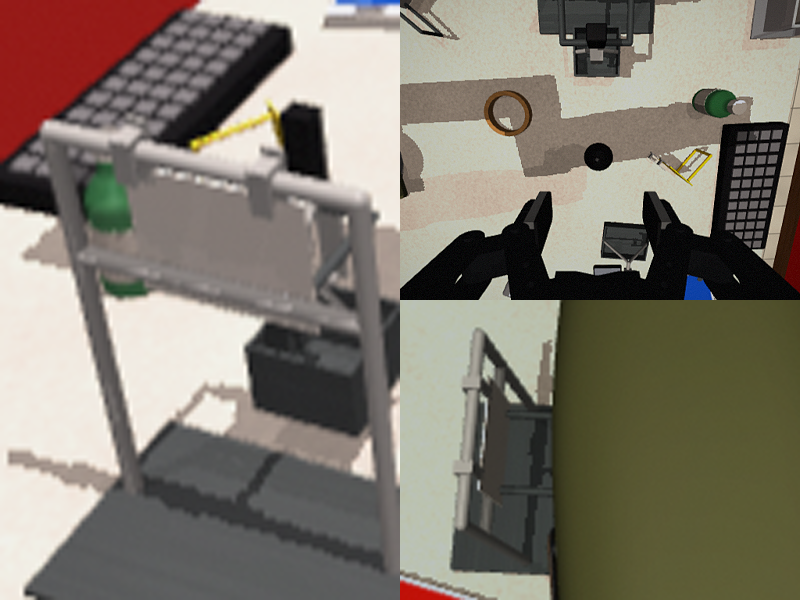

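The basket hangs upright and still on the front bar. The plate is still on its rail with both clips, and the shallow basket is standing. The gripper is clear, so I'm handing in.

```bash
python3 -c "
from h import *
print(env.get_force().round(2),env.get_time_s()); env.sign_off()"
```

```text
[ 0.34 -0.13 -0.11] 20.3
the job is handed in; nothing more can be done
```

I gripped the deep basket by its black grip, carried it to the stand, hooked it on the front bar of the white plate's loop, then let go and backed off. I handed in at 20.3 s.

**Last checks:**
- **Basket:** it hangs upright below the plate. Two side pictures half a second apart showed no movement.
- **Seat:** the hook touched the bar with the tool at 0.2155 m, against 0.216 m expected. The load was about 5 N at most.
- **Plate and shallow basket:** both rail clips are still on, and the shallow basket is still standing. I only checked the shallow basket by eye in the wrist picture.
- **Gripper:** it is clear of everything, and the force reading is near zero.

**One disagreement:** a two-view check of the bar's right end gave a height of 0.155 m instead of 0.182 m. The top-view pixel I used there was not measured afresh and the geometry was weak. I relied on the given height instead, and the contact confirmed it.

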